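# Bring the rubber stamp round to the front of the desk carousel

### The arm

A 7-joint arm with a two-finger parallel gripper is mounted at the origin on the work surface. World frame = base frame: x ahead of the robot, y to its left, z up, the work surface at z = 0. Lengths are in m, angles in rad, forces in N, time in s.
With the tool pointing down it reaches from about 0.35 to 0.9 m from the base axis. Payload 8.1 kg.
Tool frame: the origin (TCP) lies at the very end of the fingers, on their centre line; the grasp point (between the pads) lies 19 mm behind it (arm.tcp_to_grasp is the z of the grasp point in the tool frame, in m); z points along the fingers, y is the line along which they close (so a half turn about z gives the same grasp; the last joint's range is limited). The gripper opens to 92 mm and grips with 3 to 60 N. Pads are 19 mm wide; open, the fingers measure 130 mm over their backs; the gripper's body (75 mm by 190 mm) begins 47 mm behind the grasp point.
Start: joints at [1.167, 0.434, 0.025, 1.573, -0.012, 1.134, -0.075], TCP at [0.185, -0.597, 0.227] pointing down, gripper open.
Joint ranges: [-2.62, 2.62], [-0.44, 2.09], [-1.27, 1.32], [0.08, 2.57], [-1.32, 4.46], [0.12, 2], [-2.74, 2.74]. Speed limits (rad/s): [2.22, 2.22, 3.01, 3.01, 3.14, 3.14, 3.14].

### API

Orientations are given as a rotation vector (axis times angle).
In Python, from cell import readout, vision, sign_off, arm gives the robot as it stands. The module is installed in compiled form; this text tells all that it offers.
- The arm moves only by the shell command python3 -m creep 'ROWS' [FORCE]. ROWS is JSON, a list of rows, each a list of 5 numbers: the shift along the tool's x, y, z in units of 4 cm (1.0 is 4 cm), then the turn about the tool's z in units of 4 degrees (1.0 is 4 degrees), then the opening, from 0 (shut) to 1 (fully open). A call has 1 to 12 rows; each row shifts and turns the commanded pose from where the row before left it, along the tool's axes as they then stand; what a row does not reach is not made up. A row lasts 1/8 s, in which the tool goes at most 62.5 mm and 10.7 degrees, less where a joint would pass 70% of its speed; a pose out of reach is approached as far as the arm can. A call with a number of a shift or a turn outside -1 to 1 is refused whole. A call with a gripper value outside its range is refused whole. The fingers move at their own pace and stop on an object; FORCE is the grip in N (left out, the last holds). Time passes only in rows, so rows that do not move let the fingers close. It gives the time, the measured TCP pose, the force, the opening and the grip force at its end, in the units of the state.
- readout.observe(): the state, without advancing time (a new reading comes with each control period).
- vision.get_image(name): name is "scene" or "top" or "wrist"; returns a dict with "pixels" (384x512x3 uint8, blue, green, red), "z_map" (384x512 float32, m along the optical axis (not along the pixel's ray), 0 where there is no reading), "camera_matrix" (3x3 intrinsics, pixels), "k1" (the pictures are not rectified: a ray, as slopes to the right and down, at radius r is drawn at 1 + k1 r^2 times it, then the intrinsics apply), "position" and "rotation" of the camera in the world. Camera axes: x right, y up, looking along -z (the intrinsics and any distortion apply to the point x, -y, -z); pixel columns grow to the right and rows downward; lengths in m; the calibration is good to about 2 mm. A picture is of the moment at which its call begins.
- sign_off(): hands the job in; it is judged then, once.
The state is a dict: "clock": time; "joints": joint angles; "dq": joint speeds; "joint_efforts": joint torques, N m; "position": TCP position; "ee_rot": TCP orientation; "force": force on the tool from outside, world axes, zero at the start; "ft_torque": the same for the moment, N m; "width": opening from 0.0 (shut) to 1.0 (fully open); "gripper_force": force on a finger pad.
Only numpy, scipy, OpenCV 4.12 (cv2) and the standard library are available. Lean on these libraries where they do the work, as an engineer would, in place of code of your own. Each camera call takes 0.05 s, during which the arm holds its last target. There are 200 camera calls.

### The job

Turn the revolving desk organiser by pushing its rim round with the fingertips, until the pot with the rubber stamp is at the front, lined up with the middle of the pen tray, and leave it standing still there. Push gently, without gripping the organiser or flinging it round; do not lift, tip or push the things standing in the pots, and leave the pen, mug, stapler and calculator where they are.

Things in the scene. Friction and masses are not known exactly. Their poses are not given: they have to be found in the camera images.
- caddy: Fixed black plinth of the organiser, 22 mm high; place and yaw differ each time. Origin on the desk, right below the carousel's axis. Its -x axis points to the organiser's front: the side with the pen tray (trough, x -190 to -98 mm, y -105 to 105 mm), roughly facing the robot. The rest reaches to x = 100 mm. z is up.
- carousel (a joint): Turn of the grey carousel on the plinth, rad, counter-clockwise from above positive, no end stops; reads 0 in the position where it stood at the start, which differs each time. Light bearing friction, about 0.06 N m (0.6 N at the rim), stops it almost at once when let go.
- carousel_hub (a point): Top of the carousel's closed hub (radius 32 mm), on the axis, 88 mm above the desk. Around it five round open pots, 92 mm outside diameter, 4 mm walls, from 34 to 84 mm above the desk, centred 80 mm from the axis, 72 degrees apart; outermost radius 126 mm. Under them a disc of radius 85 mm.
- pot_gap (a point): Middle of the V-shaped gap between two neighbouring pots, 118 mm from the axis, 84 mm above the desk (pot rim height); turns with the carousel; four like it at 72 degree steps. From here each pot's flank is 25 mm away (from 110 mm radius: 19 mm): a fingertip stands here to push a flank round.
- stamp_mid (a point): Rubber stamp: wooden block 60 x 34 x 18 mm, rubber underneath, with an upright round wooden knob handle of 31 mm diameter, 72 mm high in all. Loose, stands in one of the pots; leave it standing there. Point: its centre, half-way up, 74 mm above the desk. It can stand up to 8 mm off its pot's centre. Which pot it is in differs each time.
- tape_mid (a point): Roll of brown parcel tape lying flat, 72 mm diameter, 48 mm high, with a hole. Loose, stands in one of the pots; leave it standing there. Point: its centre, half-way up, 62 mm above the desk.
- memo_mid (a point): Block of white memo paper, 52 x 52 x 42 mm. Loose, stands in one of the pots; leave it standing there. Point: its centre, half-way up, 59 mm above the desk.
- tin_mid (a point): Round aluminium tin with lid, 60 mm diameter, 46 mm high. Loose, stands in one of the pots; leave it standing there. Point: its centre, half-way up, 61 mm above the desk.
- ink_mid (a point): Small white ink bottle with black cap, 34 mm diameter, 58 mm high. Loose, stands in one of the pots; leave it standing there. Point: its centre, half-way up, 67 mm above the desk.
- pen: Loose pen lying in the pen tray at the organiser's front, 140 mm long, 10 mm thick, top 19 mm above the desk. Origin: under its middle. Leave alone.
- mug: White mug, 82 mm diameter, 92 mm high, with a handle at its own +y, standing beside the organiser, 225 mm or more from its axis. Origin: centre of its underside. Leave alone.
- stapler: Stapler, 130 x 36 mm, 60 mm high, beside the organiser, its middle 225 mm or more from the axis. Origin: centre of its underside; x along its length. Leave alone.
- calculator: Flat pocket calculator 150 x 78 x 14 mm, lying left of the pen tray. Origin: centre of its underside; x along its length. Leave alone.
Mind the look-alikes: they are no part of the job. What is shaped like the part that bears stamp_mid but blue is not meant.

How it is judged:
By the outcome, as a careful person would: the job done as asked, in the order asked, and still so for the second after the job is handed in, with the robot touching nothing.
It also fails if it takes over 48 s, if anything falls off the work surface, if the arm or the gripper's body presses on something with over 40 N, if the wrist force passes 120 N, or if a joint passes its speed limit or range.

## Working session

There is one attempt and no reset: what is moved stays moved. The work goes in short steps, Python scripts to look and compute and a shell command to move; the robot and the scene stay as the last step left them, time stands still between calls to the robot, and variables do not carry over. Pictures are saved under pics/ and viewed, at most 10 in all, crops included, and the job is handed in when it is done.

```bash
mkdir -p pics
cat > h.py <<'E'
import numpy as np,cv2
from cell import readout,vision
def get(n,save=None):
    d=vision.get_image(n)
    if save: cv2.imwrite('pics/'+save,d['pixels'])
    return d
def rays(d,uv):
    K=np.array(d['camera_matrix']);uv=np.asarray(uv,float).reshape(-1,1,2)
    s=cv2.undistortPoints(uv,K,np.array([d['k1'],0,0,0.]))[:,0]
    return np.c_[s[:,0],-s[:,1],-np.ones(len(s))]@np.array(d['rotation']).T
def plane(d,uv,z):
    r=rays(d,uv);p=np.array(d['position']);return p+r*((z-p[2])/r[:,2])[:,None]
def depthpts(d,uv):
    uv=np.asarray(uv,int).reshape(-1,2);K=np.array(d['camera_matrix'])
    z=d['z_map'][uv[:,1],uv[:,0]];return np.array(d['position'])+rays(d,uv)*z[:,None]
E
python3 - <<'E'
from h import *
t=get('top','top0.png');s=get('scene','scene0.png')
cv2.imwrite('pics/both.png',cv2.resize(np.vstack([t['pixels'],s['pixels']]),(450,600))[:1])
for d in(t,s):print(d['position'],d['rotation'],d['k1'],d['camera_matrix'])
print(readout.observe())
E
```

```text
[0.4043577  0.02909799 1.03007391] [ 0.15001864 -0.12276407 -1.57157094] 0.005035265818239933 [[429.12693315   0.         253.23615331]
 [  0.         429.12693315 193.06842306]
 [  0.           0.           1.        ]]
[ 1.48339973 -0.17656239  0.70785944] [0.80894602 0.65900407 1.24761261] -0.12891845846971636 [[464.02932382   0.         250.36635411]
 [  0.         464.02932382 187.47500416]
 [  0.           0.           1.        ]]
{'clock': 0.1, 'joints': array([ 1.16735345,  0.43518908,  0.02497248,  1.57399813, -0.0115837 ,
        1.13396065, -0.07508645]), 'dq': array([-0.00046097, -0.00166007,  0.00061977, -0.00253299,  0.00086752,
        0.00057972,  0.00016348]), 'joint_efforts': array([ 4.02759659e-03, -6.69131112e+01,  9.88736339e-01, -3.15144217e+01,
       -6.03799056e-02,  3.74498684e-02,  4.02139131e-05]), 'position': array([ 0.18501798, -0.59652341,  0.22600428]), 'ee_rot': array([-3.10477862e+00, -4.70503836e-01,  5.53266228e-04]), 'force': array([ 0.79905575, -0.31824581,  0.07004742]), 'ft_torque': array([ 0.01542054, -0.01472503, -0.01865721]), 'gripper_force': 0.0, 'width': 0.9996129945217475}
```

View pics/top0.png

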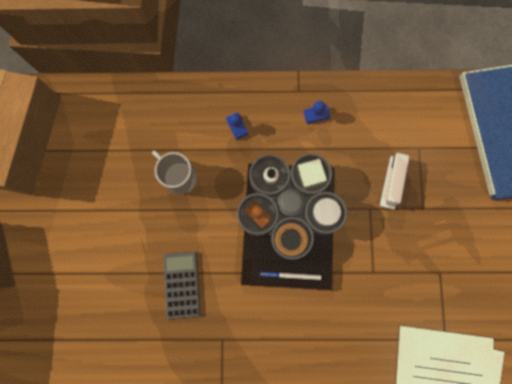

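View pics/scene0.png

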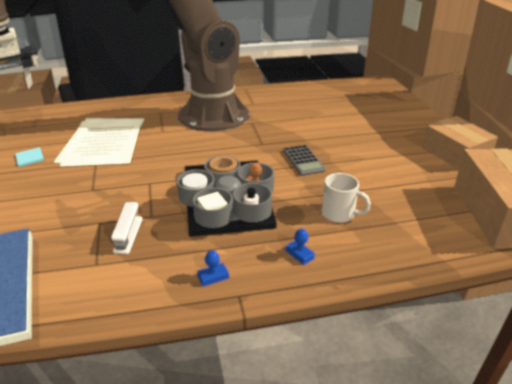

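The top picture shows the stamp (brown) in the left pot at (257,213), the hub at (290,203), and the tray with the pen at (290,275). Candidates for the stamp are the brown one at (257,213) and the blue ones at (237,125) and (318,112). The two blue ones are outside the organiser and the wrong colour, so I choose the brown one. It needs about +72° CCW.

```bash
sed -i "s/np.array(d\['rotation'\])/cv2.Rodrigues(np.array(d['rotation']))[0]/" h.py
cat > meas.py <<'E'
from h import *
import sys
def rimfit(d):
    "top view: pot centres from inner holes of the rim-height mask"
    v,u=np.mgrid[0:384,0:512];P=depthpts(d,np.c_[u.ravel(),v.ravel()]).reshape(384,512,3)
    return P
def pts_of(c):return c[:,0,:].astype(float)
E
python3 - <<'E'
from meas import *
d=get('top');P=rimfit(d);im=d['pixels'];hsv=cv2.cvtColor(im,cv2.COLOR_BGR2HSV)
for uv in[(290,203),(257,213),(317,112),(290,260),(175,190),(395,180),(180,290)]:print(uv,P[uv[1],uv[0]].round(3),hsv[uv[1],uv[0]])
# plinth: black
m=(hsv[...,2]<45).astype(np.uint8);m[:150]=0;m[300:]=0;m[:,:232]=0;m[:,345:]=0
m=cv2.morphologyEx(m,cv2.MORPH_CLOSE,np.ones((5,5)))
cs=max(cv2.findContours(m,0,2)[0],key=cv2.contourArea)
Q=plane(d,pts_of(cs),.015);r=cv2.minAreaRect((Q[:,:2]*1000).astype(np.float32));print('black rect mm',r,cv2.boxPoints(r))
c=cv2.resize(im[140:300,220:360],None,fx=4,fy=4,interpolation=cv2.INTER_CUBIC)[:600]
cv2.imwrite('pics/crop1.png',c)
cv2.imwrite('pics/m.png',m*255)
E
```

```text
(290, 203) [ 0.547 -0.036  0.088] [ 17  33 108]
(257, 213) [0.522 0.037 0.108] [ 13 177 150]
(317, 112) [ 0.77  -0.107  0.056] [116 114  85]
(290, 260) [ 0.423 -0.038  0.022] [12 57 45]
(175, 190) [0.583 0.226 0.06 ] [18 70 87]
(395, 180) [ 0.604 -0.281  0.055] [ 16  56 219]
(180, 290) [0.355 0.218 0.01 ] [19 45 90]
black rect mm ((427.62579345703125, -32.21507263183594), (202.92930603027344, 124.93657684326172), 86.26335906982422) [[ 358.67783  -129.39294 ]
 [ 483.3488   -137.53511 ]
 [ 496.57376    64.9628  ]
 [ 371.9028     73.104965]]
```

View pics/crop1.png

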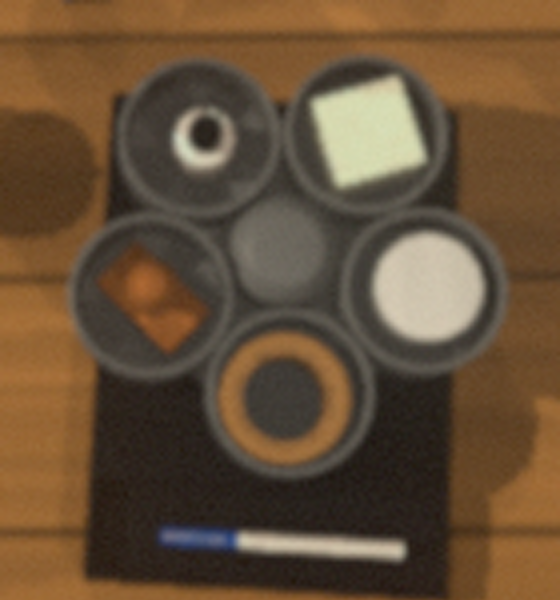

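The crop shows the brown stamp in the left pot, with the handle at crop (145,285). The pot circles are centred at crop (199,138), (366,135), (151,296), (424,292) and (290,395). The plinth front edge runs from (87,577) to (445,597).

Run:
```python
from meas import *
d=get('top')
c=np.array([(199,138),(366,135),(151,296),(424,292),(290,395)])/4.+[220,140]-.375
p=plane(d,c,.084)[:,:2];a=p.mean(0);print('axis from pots',a, plane(d,[(220+278/4,140+248/4)],.088))
w=p-a;print(np.linalg.norm(w,axis=1),np.degrees(np.arctan2(w[:,1],w[:,0])))
e=np.array([(87,577),(445,597),(113,95),(457,105),(98,400),(453,400)])/4.+[220,140]-.375
for z in(0.022,.0):
  q=plane(d,e,z)[:,:2];print(z,q.round(4).tolist())
  f=lambda i,j:np.degrees(np.arctan2(*(q[j]-q[i])[::-1]))
  print('front edge',f(1,0)-90,'left',f(0,2),'right',f(1,3),'left2',f(0,4),'right2',f(1,5))
# edge fits of black mask, z=0.022
hsv=cv2.cvtColor(d['pixels'],cv2.COLOR_BGR2HSV)
m=(hsv[...,2]<62)
g=cv2.cvtColor(d['pixels'],cv2.COLOR_BGR2GRAY).astype(float)
gv=np.diff(g,axis=0);gu=np.diff(g,axis=1)
us=np.arange(248,326);vs=np.array([gv[275:297,u].argmax()+275.5 for u in us])
k=np.polyfit(us,vs,1);k=np.polyfit(us[abs(vs-np.polyval(k,us))<1.5],vs[abs(vs-np.polyval(k,us))<1.5],1)
q=plane(d,[(248,np.polyval(k,248)),(326,np.polyval(k,326))],.022)
print('front fit',k,q,np.degrees(np.arctan2(*(q[0]-q[1])[1::-1]))-90)
vs=np.arange(240,282);
for n,x,s in(('L',(234,256),-1),('R',(322,345),1)):
  us=np.array([(s*gu[v,x[0]:x[1]]).argmax()+x[0]+.5 for v in vs])
  k=np.polyfit(vs,us,1);ok=abs(us-np.polyval(k,vs))<1.5;k=np.polyfit(vs[ok],us[ok],1)
  q=plane(d,[(np.polyval(k,282),282),(np.polyval(k,240),240)],.022);print(n,ok.sum(),q,np.degrees(np.arctan2(*(q[1]-q[0])[1::-1])))
```

```text
axis from pots [ 0.54916962 -0.03898458] [[ 0.54895339 -0.03517851  0.088     ]]
[0.08001139 0.07999695 0.07933689 0.07956562 0.08037043] [  36.58351812  -35.32730785  108.55870158 -107.4780367  -179.46723523]
0.022 [[0.3693, 0.0744], [0.3575, -0.1305], [0.6541, 0.059], [0.6462, -0.1478], [0.4706, 0.068], [0.4697, -0.1391]]
front edge -3.28759493326622 left -3.0883352268128137 right -3.4208007177883535 left2 -3.5667169991753567 right2 -4.374448820582008
0.0 [[0.3685, 0.0753], [0.3565, -0.134], [0.6595, 0.0596], [0.6515, -0.1516], [0.4721, 0.0689], [0.4711, -0.1428]]
front edge -3.2875949332662344 left -3.0883352268128124 right -3.4208007177883473 left2 -3.5667169991753553 right2 -4.374448820582
front fit [6.49122807e-02 2.68852632e+02] [[ 0.36679997  0.05911685  0.022     ]
 [ 0.35498114 -0.11930903  0.022     ]] -3.7897048134936426
L 42 [[0.37349766 0.07671585 0.022     ]
 [0.46978015 0.07021598 0.022     ]] -3.862081741090119
R 19 [[ 0.37288381 -0.13551652  0.022     ]
 [ 0.46881233 -0.13780337  0.022     ]] -1.3656237771626636
```

```bash
cat > plan.py <<'E'
from h import *
import sys
A=np.array([.549,-.038])
def report(ang,r,z):
    s=readout.observe();R=cv2.Rodrigues(s['ee_rot'])[0];p=s['position']
    w=p[:2]-A;print('t',s['clock'],'pos',p.round(4),'polar r,ang',np.linalg.norm(w).round(4),np.degrees(np.arctan2(w[1],w[0])).round(2),'F',s['force'].round(1),'w',round(s['width'],2),'j',s['joints'].round(2))
    a=np.radians(ang);T=np.r_[A+r*np.array([np.cos(a),np.sin(a)]),z]
    yaw=np.degrees(np.arctan2(R[1,1],R[0,1]));dy=(ang-yaw+90)%180-90
    print('shift units in tool axes',(R.T@(T-p)/.04).round(2),'turn units',round(-dy/4,2),'tilt',R[:,2].round(3))
report(*map(float,sys.argv[1:4]))
E
python3 -m creep '[[0.7,-0.8,0,0,0],[0.7,-0.8,0,0,0],[0.7,-0.8,0,0,0],[0.7,-0.8,0,0,0],[0.7,-0.8,0,0,0],[0.7,-0.8,0,0,0],[0.7,-0.8,0,0,0],[0.7,-0.8,0,0,0],[0.7,-0.8,0,0,0],[0.7,-0.8,0,0,0],[0.7,-0.8,0,0,0],[0,0,0,0,0]]'
python3 plan.py 144.6 0.119 0.2
```

```text
clock: 1.7
position: [0.3762, -0.1667, 0.2269]
ee_rot: [-3.104, -0.479, -0.001]
force: [-0.3, -0.2, 1.1]
width: 0.007
gripper_force: 0.0
t 1.7 pos [ 0.3762 -0.1667  0.2269] polar r,ang 0.2155 -143.31 F [-0.3 -0.2  1.1] w 0.01 j [ 0.55  0.1  -0.28  2.04  0.03  1.01 -1.01]
shift units in tool axes [ 3.3  -4.14  0.68] turn units -9.26 tilt [ 0.001  0.001 -1.   ]
```

```bash
python3 -m creep '[[0.6,-0.75,0.1,0,0],[0.6,-0.75,0.1,0,0],[0.6,-0.75,0.1,0,0],[0.6,-0.75,0.1,0,0],[0.6,-0.75,0.1,0,0],[0.3,-0.4,0,0,0],[0,0,0,-1,0],[0,0,0,-1,0],[0,0,0,-1,0],[0,0,0,-1,0],[0,0,0,-1,0],[0,0,0,-1,0]]'
python3 -m creep '[[0,0,0,-1,0],[0,0,0,-1,0],[0,0,0,-1,0],[0,0,0,-0.3,0],[0,0,0,0,0]]'
python3 plan.py 144.6 0.119 0.15
python3 - <<'E'
from h import *
get('wrist','w1.png')
E
```

```text
clock: 3.2
position: [0.452, 0.0269, 0.2066]
ee_rot: [2.94, 1.107, -0.001]
force: [-0.3, -1.0, -0.1]
width: 0.006
gripper_force: 0.0
clock: 3.82
position: [0.452, 0.0275, 0.2067]
ee_rot: [2.795, 1.434, -0.0]
force: [-0.6, -0.8, 0.4]
width: 0.009
gripper_force: 0.0
t 3.825 pos [0.452  0.0275 0.2067] polar r,ang 0.1171 145.98 F [-0.6 -0.8  0.4] w 0.01 j [ 0.29  0.23 -0.56  1.97  0.14  0.99 -0.95]
shift units in tool axes [ 0.07 -0.05  1.42] turn units -0.07 tilt [-0. -0. -1.]
```

View pics/w1.png

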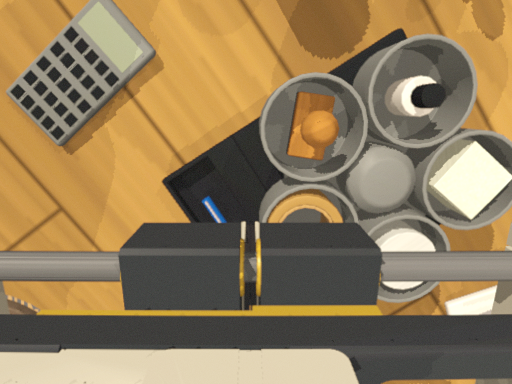

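The wrist view shows the stamp upright in its pot at (315,130), next to the tape pot at (308,215). The stamp/tape gap lies under the fingers, so I'm lowering there.

```bash
python3 -m creep '[[0.07,-0.05,0.6,0,0],[0,0,0.6,0,0],[0,0,0.6,0,0],[0,0,0.6,0,0],[0,0,0.4,0,0],[0,0,0.4,0,0],[0,0,0.2,0,0],[0,0,0.2,0,0],[0,0,0,0,0]]'
python3 plan.py 144.6 0.118 0.062
```

```text
clock: 5.0
position: [0.4518, 0.0315, 0.0625]
ee_rot: [-2.794, -1.437, 0.001]
force: [-0.2, -0.2, -0.4]
width: 0.005
gripper_force: 0.0
t 5.0 pos [0.4518 0.0315 0.0625] polar r,ang 0.1195 144.42 F [-0.2 -0.2 -0.4] w 0.01 j [ 0.19  0.44 -0.48  2.13  0.33  0.65 -1.14]
shift units in tool axes [-0.01  0.04  0.01] turn units -0.04 tilt [-0.001 -0.    -1.   ]
```

```bash
python3 -m creep '[[-0.08,0.01,0,-0.38,0],[-0.156,0.005,0,-0.75,0],[-0.156,0.005,0,-0.75,0],[-0.156,0.005,0,-0.75,0],[-0.156,0.005,0,-0.75,0],[-0.156,0.005,0,-0.75,0],[-0.156,0.005,0,-0.75,0],[-0.156,0.005,0,-0.75,0],[-0.156,0.005,0,-0.75,0],[-0.156,0.005,0,-0.75,0],[-0.08,0.005,0,-0.38,0],[0,0,0,0,0]]'
python3 plan.py 205 0.118 0.062
python3 - <<'E'
from h import *
d=get('wrist','w2.png');t=get('top','top2.png')
cv2.imwrite('pics/c2.png',np.hstack([d['pixels'][:300],cv2.resize(t['pixels'][140:300,220:360],(262,300))]))
E
```

```text
clock: 6.5
position: [0.431, -0.0271, 0.0629]
ee_rot: [2.327, 2.111, -0.0]
force: [-0.8, -0.2, -0.1]
width: 0.001
gripper_force: 0.3
t 6.5 pos [ 0.431  -0.0271  0.0629] polar r,ang 0.1185 174.71 F [-0.8 -0.2 -0.1] w 0.0 j [ 0.43  0.44 -0.62  2.17  0.42  0.65 -0.58]
shift units in tool axes [-1.49  0.42  0.02] turn units -7.64 tilt [ 0. -0. -1.]
```

View pics/c2.png

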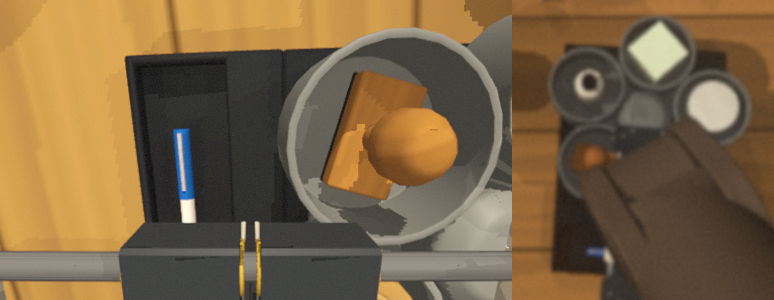

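The wrist view shows the stamp pot following smoothly at (395,140) and the stamp upright; the carousel has turned about 27°. I continue the push.

```bash
python3 -m creep '[[-0.08,0.005,0,-0.38,0],[-0.156,0.005,0,-0.75,0],[-0.156,0.005,0,-0.75,0],[-0.156,0.005,0,-0.75,0],[-0.156,0.005,0,-0.75,0],[-0.156,0.005,0,-0.75,0],[-0.156,0.005,0,-0.75,0],[-0.156,0.005,0,-0.75,0],[-0.156,0.005,0,-0.75,0],[-0.156,0.005,0,-0.75,0],[-0.08,0.005,0,-0.38,0],[0,0,0,0,0]]'
python3 plan.py 210 0.118 0.062
python3 - <<'E'
from h import *
d=get('wrist');t=get('top')
cv2.imwrite('pics/c3.png',np.hstack([d['pixels'],cv2.resize(t['pixels'][140:300,220:360],(288,384))]))
np.save('w3.npy',d,allow_pickle=True)
E
```

```text
clock: 8.1
position: [0.4416, -0.088, 0.0626]
ee_rot: [-1.7, -2.641, 0.001]
force: [-2.0, -0.2, -0.3]
width: 0.006
gripper_force: 1.0
t 8.1 pos [ 0.4416 -0.088   0.0626] polar r,ang 0.1185 -155.03 F [-2.  -0.2 -0.3] w 0.01 j [ 0.65  0.5  -0.74  2.12  0.52  0.71 -0.01]
shift units in tool axes [-0.26  0.03  0.01] turn units -1.38 tilt [-0.001 -0.    -1.   ]
```

View pics/c3.png

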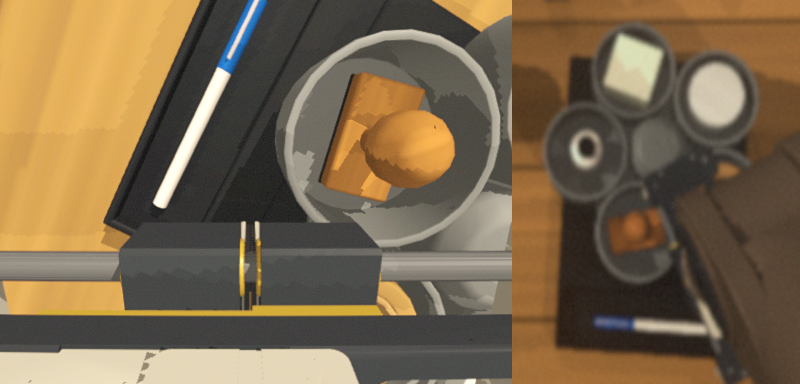

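Stamp pot is at about (638,232) in the right-hand panel, nearly at the front. Measuring the remaining angle from the pot centres.

Run:
```python
from h import *
d=get('top')
c=(np.array([(634,68),(716,97),(585,152),(638,232)])-[512,0])/[2.057,2.4]+[220,140]-.3
p=plane(d,c,.084)[:,:2];w=p-[.549,-.0388]
print(np.linalg.norm(w,axis=1),(np.degrees(np.arctan2(w[:,1],w[:,0]))-[-72-144+360,-144-144+360,-144+72+144,0])%72, np.degrees(np.arctan2(w[:,1],w[:,0])))
w=np.load('w3.npy',allow_pickle=True).item()
g=cv2.cvtColor(w['pixels'],cv2.COLOR_BGR2GRAY)[:225]
# rim outer circle in wrist view by depth: z 0.078..0.09
v,u=np.mgrid[0:225,250:512];P=depthpts(w,np.c_[u.ravel(),v.ravel()])
k=abs(P[:,2]-.084)<.003;Q=P[k][:,:2]
Q=Q[(np.linalg.norm(Q-p[3],axis=1)<.055)]
A=np.c_[2*Q,np.ones(len(Q))];s=np.linalg.lstsq(A,(Q**2).sum(1),rcond=None)[0]
print('wrist pot centre',s[:2],len(Q),'r',np.sqrt(s[2]+s[:2]@s[:2]),'ang',np.degrees(np.arctan2(s[1]+.0388,s[0]-.549)))
```

```text
[0.08241286 0.08061287 0.07978595 0.07924515] [18.10127285 20.17428138 18.91974097 18.7582719 ] [ 18.10127285 -51.82571862  90.91974097 162.7582719 ]
wrist pot centre [ 0.47523104 -0.015556  ] 6734 r 0.0438291996646186 ang 162.51078103575892
```

```bash
python3 -m creep '[[-0.08,0.005,0,-0.38,0],[-0.156,0.005,0,-0.75,0],[-0.156,0.005,0,-0.75,0],[-0.156,0.005,0,-0.75,0],[-0.08,0.005,0,-0.38,0],[-0.08,0.002,0,-0.38,0],[0,0,0,0,0],[0,0,0,0,0]]'
python3 plan.py 219 0.118 0.062
python3 -m creep '[[0.1,-0.1,0,0,0],[0,-0.2,-0.2,0,0],[0,-0.1,-0.6,0,0],[0,0,-1,0,0],[0,-1,-1,0,0],[0,-1,-0.5,0,0],[0,-1,0,0,0],[0,-1,0,0,0],[0,-0.5,0,0,0],[0,0,0,0,0]]'
cat > fin.py <<'E'
from h import *
import sys
d=get('top',sys.argv[1])
print(readout.observe()['position'])
cv2.imwrite('pics/c_'+sys.argv[1],cv2.resize(d['pixels'][140:300,220:360],None,fx=3.7,fy=3.7,interpolation=cv2.INTER_CUBIC))
E
python3 fin.py top4.png
```

```text
clock: 9.25
position: [0.4567, -0.1121, 0.0626]
ee_rot: [-1.376, -2.824, 0.001]
force: [-4.7, -4.0, -0.7]
width: 0.006
gripper_force: 2.1
t 9.25 pos [ 0.4567 -0.1121  0.0626] polar r,ang 0.1183 -141.25 F [-4.7 -4.  -0.7] w 0.01 j [ 0.73  0.54 -0.8   2.07  0.57  0.76  0.24]
shift units in tool axes [-0.01  0.01  0.02] turn units -0.24 tilt [-0.    -0.001 -1.   ]
clock: 10.5
position: [0.2991, -0.2301, 0.1951]
ee_rot: [1.379, 2.822, -0.002]
force: [-0.2, -0.1, -0.4]
width: 0.004
gripper_force: 0.0
[ 0.30019946 -0.22941953  0.19518869]
```

View pics/c_top4.png

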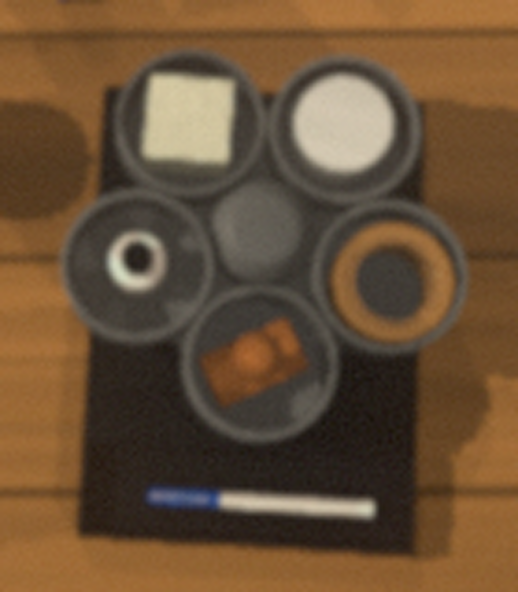

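The organiser is standing with the stamp pot at crop (260,363) facing the tray. I measure the residual.

Run:
```python
from meas import *
d=get('top')
o=lambda a:(np.array(a)+.5)/3.7+[220,140]-.5
p=plane(d,o([(190,121),(345,126),(138,266),(390,277),(260,363)]),.084)[:,:2];a=p.mean(0);w=p-a
th=np.degrees(np.arctan2(w[:,1],w[:,0]));print(a,np.linalg.norm(w,axis=1),th)
print('stamp ang',((th-np.array([144,72,-72+144-144+0,0,0]))).round(2), 'mean',np.mean((th%72)-0))
q=plane(d,o([(80,535),(414,553),(108,90),(424,103)]),.022)[:,:2]
f=lambda i,j:np.degrees(np.arctan2(*(q[j]-q[i])[::-1]))
print('yaw',f(1,0)-90,f(0,2),f(1,3),f(3,2)-90); m=a-(q[0]+q[1])/2;print('axis-frontmid',np.degrees(np.arctan2(m[1],m[0])),np.linalg.norm(m))
# rim-height depth points: circle fit for each pot
P=rimfit(d).reshape(-1,3);P=P[abs(P[:,2]-.084)<.006][:,:2];c=[]
for x in p:
  Q=P[abs(np.linalg.norm(P-x,axis=1)-.044)<.006]
  s=np.linalg.lstsq(np.c_[2*Q,np.ones(len(Q))],(Q**2).sum(1),rcond=None)[0];c.append(s[:2])
c=np.array(c);a=c.mean(0);w=c-a;print('depth',a,np.linalg.norm(w,axis=1),np.degrees(np.arctan2(w[:,1],w[:,0]))%72)
# tray rectangle from low-level dark mask around
g=cv2.GaussianBlur(cv2.cvtColor(d['pixels'],cv2.COLOR_BGR2GRAY),(3,3),0)
for z in(.022,):
  e=[]
  for th in(55,65,75):
    m=(g<th).astype(np.uint8);mm=np.zeros_like(m);mm[248:294,236:340]=m[248:294,236:340]
    k=max(cv2.findContours(mm,0,2)[0],key=cv2.contourArea);r=cv2.minAreaRect((plane(d,pts_of(k),z)[:,:2]*1000).astype(np.float32));print(th,r)
```

```text
[ 0.55022509 -0.03905859] [0.0804457  0.08085141 0.07924663 0.07988956 0.08012579] [  33.23080445  -38.2917387   105.82354064 -111.37839114  177.020708  ]
stamp ang [-110.77 -110.29  177.82 -111.38  177.02] mean 33.280984650419796
yaw -3.1760186156573127 -3.610467888015393 -3.309713194282688 -2.87788064560128
axis-frontmid -3.1702220580167833 0.18777611454515064
depth [ 0.54962668 -0.03916549] [0.07933653 0.0794567  0.07916716 0.07895785 0.07950391] [33.12364931 33.23828324 33.38042916 33.23395623 33.19565024]
55 ((404.189697265625, -31.91015625), (209.69265747070312, 93.10736083984375), 89.75301361083984)
65 ((404.1390380859375, -37.686378479003906), (225.82330322265625, 93.1595230102539), 89.75301361083984)
75 ((406.5334167480469, -36.868316650390625), (227.92214965820312, 96.17070770263672), 87.80856323242188)
```

The stamp pot is at 177.2° and the tray direction is about 176.7°, so it is within roughly 0.5°. The stamp is upright and the arm is clear.

```bash
python3 -c "
from cell import sign_off;print(sign_off())"
```

```text
the job is handed in; nothing more can be done
None
```

The stamp pot now stands at the front, within about 0.5° of the pen tray's middle by the top camera; the stamp is upright, the arm is clear, and the job was handed in at about 11 s.

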